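# Seat the loose die in a tartlet press bed

## Robot

A 6-joint arm with a two-finger parallel gripper is mounted at the origin on the work surface. World frame = base frame: x ahead of the robot, y to its left, z up, the work surface at z = 0. Lengths are in m, angles in rad, forces in N, time in s.
With the tool pointing down it reaches from about 0.375 to 0.975 m from the base axis. Payload 3.8 kg.
Tool frame: the origin (TCP) lies on the centre line of the jaws, within the pads' length; the fingertips stand ahead of it and the grasp point (between the pads) lies 3 mm ahead of it (finger_overhang is the y of the fingertips in the tool frame, in m); y points along the fingers, x is the direction in which the jaws open and shut, and the axes are right-handed (so a half turn about y gives the same grasp; the last joint's range is limited). The gripper opens to 88 mm and grips with 3 to 60 N. Pads are 18 mm wide; open, the fingers measure 123 mm over their backs; the gripper's body (75 mm by 187 mm) begins 45 mm behind the grasp point.
Start: joints at [-1.342, 0.264, 1.604, -0, 1.274, -0.037], TCP at [0.177, -0.651, 0.261] pointing down, gripper open.
Joint ranges: [-2.63, 2.63], [-0.94, 2.18], [0.31, 2.57], [-1.31, 4.45], [0, 2.66], [-2.55, 2.55]. Speed limits (rad/s): [2.57, 2.57, 3.14, 3.14, 3.14, 3.14].

## Interface

Orientations are given as a unit quaternion [w, x, y, z].
In Python, from rig import * gives the robot as it stands.
- The arm moves only by the shell command python3 -m crank 'ROWS' [OPENING] [FORCE]. ROWS is a JSON object of lists of equal length, an entry for each row: "offset": the shift along the tool's x, y, z in m, a list of three; "twist": the turn, a rotation vector about the tool's x, y, z in degrees, a list of three. A call has 1 to 8 rows; each row is the pose to reach, as a shift and turn from the pose commanded when the call began, along the tool's axes at that moment; what a row does not reach only later rows make up. A row lasts 1/12 s, in which the tool goes at most 41.7 mm and 7.16 degrees, less where a joint would pass 70% of its speed; a pose out of reach is approached as far as the arm can. A call with a gripper value outside its range is refused whole. OPENING is the opening, from 0 (shut) to 1 (fully open), set as the call begins (- or left out, the last holds). The fingers move at their own pace and stop on an object; FORCE is the grip in N (left out, the last holds). Time passes only in rows, so rows that repeat a pose let the fingers close. It gives the time, the measured TCP pose, the force and the opening at its end, in the units of the state.
- observe(): the state, without advancing time (a new reading comes with each control period).
- grab_frame(name): name is "scene" or "top"; returns (picture, depth): 420x560x3 uint8, blue, green, red; 420x560 float32, m along the optical axis (not along the pixel's ray), 0 where there is no reading.
- calibration(name): a dict with "fovy" (degrees; the focal length in pixels is half the picture's height over the tangent of half this angle, whatever the lens; pixels are square), "cx", "cy" (the principal point, pixels), "extrinsics" (4x4, takes a point from camera to world coordinates). Camera axes: x right, y down, z forward; pixel columns grow to the right and rows downward; lengths in m; the calibration is good to about 2 mm. A picture is of the moment at which its call begins. calibration takes no time and is no camera call.
- sign_off(): hands the job in, once; it reports no verdict.
The state is a dict: "time": time; "joints": joint angles; "joint_velocities": joint speeds; "tau": joint torques, N m; "tcp_pos": TCP position; "orientation": TCP orientation; "force": force on the tool from outside, world axes, zero at the start; "torque": the same for the moment, N m; "opening": opening from 0.0 (shut) to 1.0 (fully open).
Only numpy, scipy, OpenCV 4.12 (cv2) and the standard library are available. Lean on these libraries where they do the work, as an engineer would, in place of code of your own. Each camera call takes 0.05 s, during which the arm holds its last target.

## Task

Nudge the wide loose metal die across the tartlet press bed, without lifting it off the bed, until it drops flat into the round pocket. Then press straight down on it, firmly enough to drive the stiff ejector pad under it down to its hard stop (about 16 N held for half a second), and let go. Never push or press the die with more than 22 N, and leave the small die, the cutter ring and everything else on the table where they are.

Things in the scene. Friction and masses are not known exactly. Their poses are not given: they have to be found in the camera images.
- bed: fixed aluminium plate of the bench press, 250 x 330 x 26 mm, lying on the table; origin at the centre of its underside, x along the 250 mm side, y along the 330 mm side, z up. Its flat top is 26 mm above the table and carries the die, the small die and the cutter ring. The bed does not move.
- pocket (a point): centre of the mouth of the round pocket, level with the bed's top (26 mm above the table), 85 mm from the bed's middle towards the bed's +y; axes as the bed's. The pocket is 61 mm wide (2.5 mm of play all round the die) with a 1.5 mm bevelled rim; its floor is the ejector pad. The die drops in by 4 to 14 mm, so its top stays at least 2 mm proud of the bed.
- die: the wide loose die: plain round alloy disc, 56 mm in diameter, 16 mm high, 0.08 to 0.15 kg, a thin ring line on its top; starts lying flat on the bed 10 to 21 cm from the pocket, on the bed's -y side of it. Origin at the centre of its underside, z up. It slides under about 1 N; friction varies somewhat.
- die_center (a point): centre of the wide die, half-way up (8 mm above its underside)
- pad: dark round ejector pad, the pocket's floor, 58 mm wide; origin at its top's centre, 4 to 14 mm below the bed's top at the start. Stiff: it bears the die's weight, moves only under more than about 8 N, has 2 to 7 mm left to its hard stop and stays there. The stop (die's top then 0 to 5 mm above the bed) differs each time and does not follow from the start height: find it by feel.
- small_die: bystander: small loose metal disc, 40 mm in diameter, 12 mm high, on the bed beside the pocket; origin at the centre of its underside
- cutter: bystander: loose steel cutter ring, 38 mm outside, 22 mm high, on the bed at the other side of the pocket; origin at the centre of its underside
- bowl: bystander: steel bowl, 120 mm wide, 55 mm high, on the table to the left of the bed; origin at the centre of its underside
- jar: bystander: closed glass jar, 70 mm wide, 100 mm high, left of the bed; origin at the centre of its underside
- spatula: bystander: spatula lying on the table to the right of the bed; origin at the underside near its middle
- tin: bystander: tin, 80 mm wide, 90 mm high, right of the bed; origin at the centre of its underside

How it is judged:
By the outcome, as a careful person would: the job done as asked, in the order asked, and still so for the second after the job is handed in, with the robot touching nothing.
It also fails if it takes over 61 s, if anything falls off the work surface, if the arm or the gripper's body presses on something with over 40 N, if the wrist force passes 120 N, or if a joint passes its speed limit or range.

## Working session

There is one attempt and no reset: what is moved stays moved. The work goes in short steps, Python scripts to look and compute and a shell command to move; the robot and the scene stay as the last step left them, time stands still between calls to the robot, and variables do not carry over. Pictures are saved under pics/ and viewed, and the job is handed in when it is done.

```bash
ls; mkdir -p pics
python3 - <<'E'
from rig import *
import cv2,numpy as np
s=observe()
for k,v in s.items(): print(k,v)
for n in("scene","top"):
    p,d=grab_frame(n); c=calibration(n); print(n,c)
    cv2.imwrite(f'pics/{n}0.png',p); np.save(f'pics/{n}0.npy',d)
E
```

```text
pics
time 0.0
joints [-1.34192311e+00  2.64743824e-01  1.60537278e+00  4.04752419e-06
  1.27368411e+00 -3.68912441e-02]
joint_velocities [-5.70903173e-06 -1.27345081e-03  1.89251383e-03  2.51332164e-04
 -1.05959138e-04 -1.74057573e-04]
tau [ 1.08231805e-03 -5.02103341e+01 -3.56877244e+01  7.28922151e-02
  2.91321968e-02 -1.61265307e-04]
tcp_pos [ 0.17714206 -0.65065789  0.25939489]
orientation [ 0.56233485 -0.56133961  0.4299479  -0.42874488]
force [-0.41275381 -0.19493117  1.05284446]
torque [ 0.01617234 -0.05702838  0.08059034]
opening 1.0012101625855316
scene {'fovy': 45.26039123887808, 'cx': 279.3424657016944, 'cy': 214.68850540537588, 'extrinsics': array([[-0.45575368,  0.68242318, -0.57147807,  1.26134857],
       [ 0.8899406 ,  0.36172497, -0.27777828,  0.30897234],
       [ 0.01715555, -0.63518001, -0.77217358,  0.9759833 ],
       [ 0.        ,  0.        ,  0.        ,  1.        ]])}
top {'fovy': 57.844212289527015, 'cx': 281.32752809495787, 'cy': 209.1392846962657, 'extrinsics': array([[ 0.00935485, -0.98068694,  0.19536021,  0.34514484],
       [-0.99951977, -0.00339881,  0.03080048, -0.02032424],
       [-0.02954164, -0.19555452, -0.98024779,  1.16832761],
       [ 0.        ,  0.        ,  0.        ,  1.        ]])}
```

View pics/scene0.png

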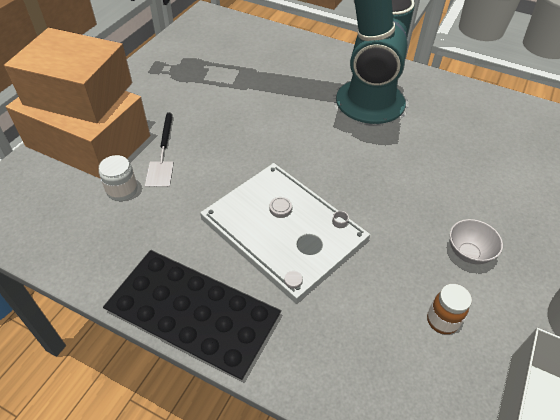

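View pics/top0.png

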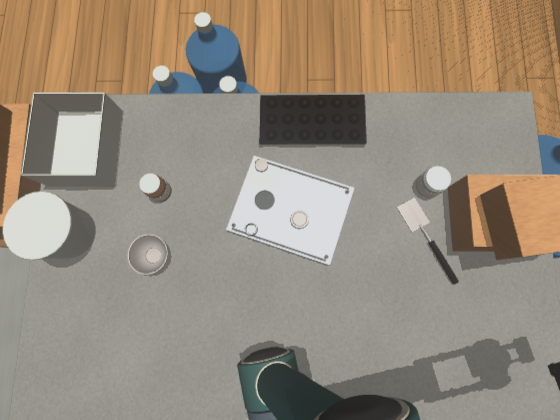

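Run:
```python
from rig import *
print(globals().get('finger_overhang'))
import rig; print([x for x in dir(rig) if x[0]!='_'])
```

```text
0.022
['MotionError', 'calibration', 'finger_overhang', 'grab_frame', 'observe', 'sign_off']
```

The scene camera shows the bed with the wide die at about (281,206), the pocket at (309,244), the small die at (293,279) and the cutter at (341,217). In the top view the die is at (300,219), the pocket (264,200), the small die (261,166) and the cutter (251,229). I'll enlarge both.

Run:
```python
import cv2
p=cv2.imread('pics/top0.png')[145:275,215:365]; cv2.imwrite('pics/topc.png',cv2.resize(p,None,fx=5,fy=4.5*10/9,interpolation=cv2.INTER_CUBIC)[:600])
p=cv2.imread('pics/scene0.png')[155:305,195:375]; cv2.imwrite('pics/scc.png',cv2.resize(p,None,fx=4,fy=4,interpolation=cv2.INTER_CUBIC))
```

```text
(no output)
```

View pics/topc.png

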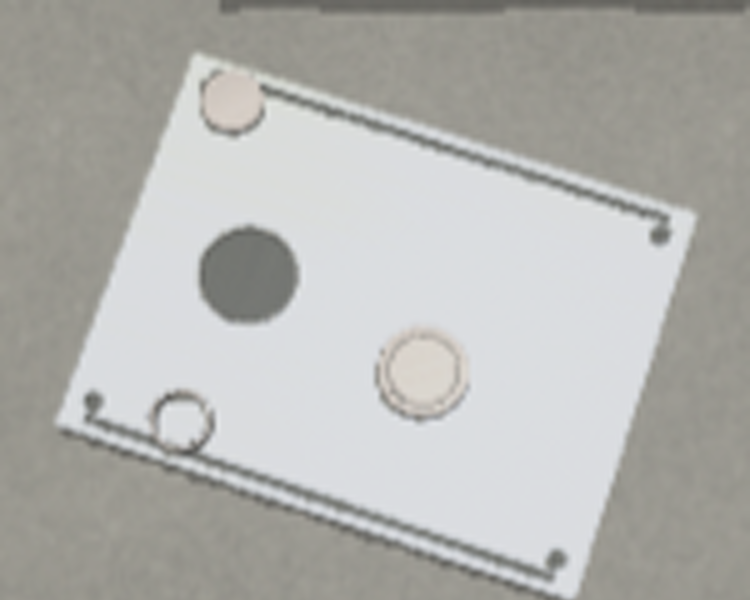

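View pics/scc.png

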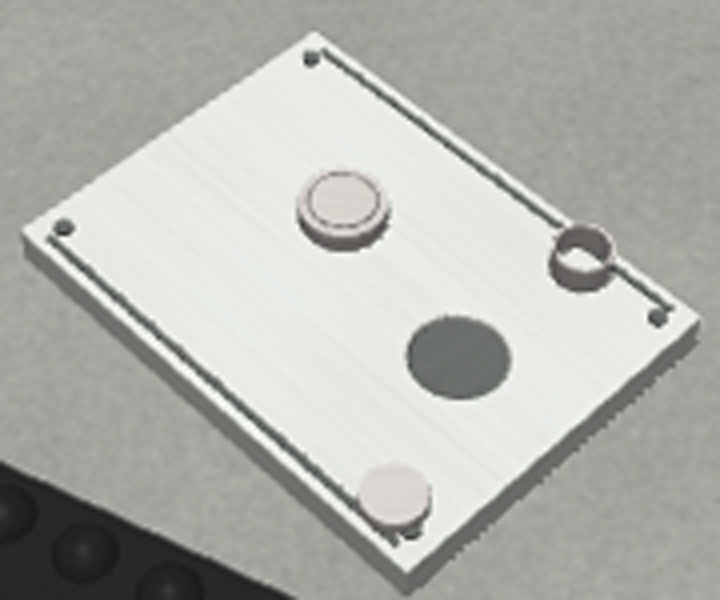

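```bash
cat > h.py <<'E'
from rig import *
import numpy as np,cv2
C={n:calibration(n) for n in("scene","top")}
def ray(n,u,v):
    c=C[n];f=210/np.tan(np.radians(c["fovy"])/2);E=c["extrinsics"]
    d=E[:3,:3]@np.array([(u-c["cx"])/f,(v-c["cy"])/f,1]);return E[:3,3],d
def plane(n,u,v,z):
    o,d=ray(n,u,v);return o+d*(z-o[2])/d[2]
def tri(a,b):
    o1,d1=ray("top",*a);o2,d2=ray("scene",*b)
    s=np.linalg.lstsq(np.c_[d1,-d2],o2-o1,rcond=None)[0]
    p=o1+s[0]*d1;q=o2+s[1]*d2;return (p+q)/2,np.linalg.norm(p-q)
def proj(n,P):
    c=C[n];f=210/np.tan(np.radians(c["fovy"])/2);E=c["extrinsics"]
    q=E[:3,:3].T@(np.asarray(P)-E[:3,3]);return q[0]/q[2]*f+c["cx"],q[1]/q[2]*f+c["cy"]
E
python3 - <<'E'
from h import *
T=lambda p:(215+(p[0]+.5)/5-.5,145+(p[1]+.5)/5-.5)
S=lambda p:(195+(p[0]+.5)/4-.5,155+(p[1]+.5)/4-.5)
L=dict(c_mm=((577,601),(315,32),.026),c_smallfar=((697,213),(24,233),.026),c_small=((196,53),(407,572),.026),c_cut=((57,425),(698,322),.026),die=((423,371),(343,200),.042),pocket=((249,275),(459,357),.026),small=((231,100),(395,494),.038),cutter=((182,421),(583,245),.048))
for k,(a,b,z) in L.items():
    a=T(a);b=S(b);P,e=tri(a,b);print(k,P.round(4),'gap',round(e,4),plane("top",*a,z).round(4)[:2],plane("scene",*b,z).round(4)[:2])
E
```

```text
c_mm [ 0.4047 -0.13    0.0248] gap 0.0013 [ 0.4049 -0.1305] [ 0.4056 -0.1288]
c_smallfar [ 0.6425 -0.2072  0.0245] gap 0.0023 [ 0.6426 -0.208 ] [ 0.6432 -0.2052]
c_small [0.7466 0.1046 0.0254] gap 0.0005 [0.7464 0.1043] [0.7468 0.105 ]
c_cut [0.5097 0.184  0.0204] gap 0.0013 [0.5087 0.1836] [0.5144 0.1841]
die [ 0.5403 -0.0392  0.0417] gap 0.0005 [ 0.5402 -0.0389] [ 0.5406 -0.0393]
pocket [0.6029 0.0686 0.0243] gap 0.0008 [0.6026 0.0681] [0.604  0.0694]
small [0.7119 0.0804 0.0369] gap 0.0003 [0.7115 0.0804] [0.7126 0.0805]
cutter [0.5085 0.1051 0.0466] gap 0.0003 [0.5083 0.1048] [0.5096 0.1056]
```

```bash
cat >> h.py <<'E'
from scipy.spatial.transform import Rotation as R
die=np.array([.5404,-.0390]);poc=np.array([.6030,.0685])
def u_dir():
    u=poc-die;return u/np.linalg.norm(u)
def st():
    s=observe();q=s["orientation"];return s,np.array(s["tcp_pos"]),R.from_quat([q[1],q[2],q[3],q[0]])
def goal(p,xdir):
    """offset mm & twist deg from measured pose to tcp p, tool x along xdir (2d), y down"""
    s,P,r=st();x=np.array([xdir[0],xdir[1],0]);x/=np.linalg.norm(x)
    out=[]
    for sg in(1,-1):
        y=np.array([0,0,-1.]);z=np.cross(sg*x,y);G=R.from_matrix(np.c_[sg*x,y,z])
        out.append((r.inv().apply(np.array(p)-P)*1000,(r.inv()*G).as_rotvec(degrees=True)))
    print('t',round(s['time'],2),'P',P.round(4),'F',np.round(s['force'],2),'op',round(s['opening'],3),'J',np.round(s['joints'],2))
    for o,t in out: print('off mm',o.round(1),'twist',t.round(2))
    return out
E
python3 - <<'E'
from h import *
u=u_dir();n=[-u[1],u[0]];print(u)
s,P,r=st();print(r.as_matrix().round(3))
b=die-u*.050
goal([*b,.115],n)
E
```

```text
[0.50322112 0.86415768]
[[ 0.263 -0.     0.965]
 [-0.965  0.002  0.263]
 [-0.002 -1.     0.   ]]
t 0.1 P [ 0.1772 -0.6507  0.2595] F [ 0.17  0.07 -0.63] op 1.002 J [-1.34  0.26  1.61 -0.    1.27 -0.04]
off mm [-459.5  145.5  475.5] twist [ 1.3000e-01  1.3544e+02 -6.0000e-02]
off mm [-459.5  145.5  475.5] twist [ -0.05 -44.56  -0.11]
```

```bash
python3 -m crank '{"offset":[[-0.028,0,0.029],[-0.056,0,0.058],[-0.084,0,0.087],[-0.112,0,0.116],[-0.140,0,0.145],[-0.168,0,0.174],[-0.196,0,0.203],[-0.224,0,0.232]],"twist":[[0,-5.6,0],[0,-11.2,0],[0,-16.8,0],[0,-22.3,0],[0,-27.9,0],[0,-33.5,0],[0,-39.1,0],[0,-44.6,0]]}' 0.455 20
python3 - <<'E'
from h import *
u=u_dir();n=[-u[1],u[0]]
goal([*(die-u*.050),.115],n)
E
```

```text
time: 0.77
tcp_pos: [0.3426, -0.3722, 0.2603]
orientation: [0.683, -0.683, 0.183, -0.182]
force: [1.4, 0.8, 0.6]
opening: 0.462
t 0.77 P [ 0.3426 -0.3722  0.2603] F [1.38 0.8  0.58] op 0.462 J [-0.88 -0.06  1.96  0.    1.24 -0.35]
off mm [  5.  145.4 337.4] twist [-5.0000e-02 -1.7971e+02  3.0000e-02]
off mm [  5.  145.4 337.4] twist [-0.02  0.29 -0.03]
```

```bash
python3 -m crank '{"offset":[[0,0,0.040],[0,0,0.080],[0.001,0,0.120],[0.002,0,0.160],[0.003,0,0.200],[0.004,0.010,0.238],[0.005,0.025,0.274],[0.005,0.045,0.308]],"twist":[[0,0,0],[0,0,0],[0,0,0],[0,0,0],[0,0.1,0],[0,0.2,0],[0,0.3,0],[0,0.3,0]]}'
python3 - <<'E'
from h import *
u=u_dir();n=[-u[1],u[0]]
goal([*(die-u*.050),.115],n)
E
```

```text
time: 1.43
tcp_pos: [0.5032, -0.1087, 0.2167]
orientation: [0.682, -0.682, 0.184, -0.187]
force: [0.8, 0.1, -0.4]
opening: 0.453
t 1.43 P [ 0.5032 -0.1087  0.2167] F [ 0.78  0.13 -0.39] op 0.453 J [-0.26 -0.01  1.99  0.    1.15  0.27]
off mm [ -3.4 101.7  28.8] twist [-3.2000e-01  1.7978e+02 -1.0000e-01]
off mm [ -3.4 101.7  28.8] twist [-0.06 -0.22  0.2 ]
```

```bash
python3 -m crank '{"offset":[[-0.001,0.020,0.009],[-0.002,0.050,0.018],[-0.003,0.080,0.027],[-0.003,0.102,0.029],[-0.003,0.102,0.029]],"twist":[[0,0,0],[0,0,0],[0,0,0],[0,0,0],[0,0,0]]}'
python3 - <<'E'
from h import *
u=u_dir();n=[-u[1],u[0]]
goal([*(die-u*.050),.052],n)
for k in("top","scene"):
    p,d=grab_frame(k);cv2.imwrite(f'pics/{k}1.png',p)
    if k=="top":p=p[145:275,215:365]
    else:p=p[100:250,195:375]
    cv2.imwrite(f'pics/{k}1c.png',cv2.resize(p,None,fx=4,fy=4,interpolation=cv2.INTER_CUBIC))
E
```

```text
time: 1.85
tcp_pos: [0.5093, -0.0822, 0.1081]
orientation: [-0.682, 0.683, -0.189, 0.182]
force: [-0.6, 0.3, -0.1]
opening: 0.458
t 1.85 P [ 0.5093 -0.0822  0.1081] F [-0.64  0.26 -0.12] op 0.458 J [-0.21  0.12  2.08  0.    0.95  0.32]
off mm [ 5.7 56.1  3.2] twist [  0.91 179.82   0.29]
off mm [ 5.7 56.1  3.2] twist [ 0.19 -0.18 -0.58]
```

View pics/scene1c.png

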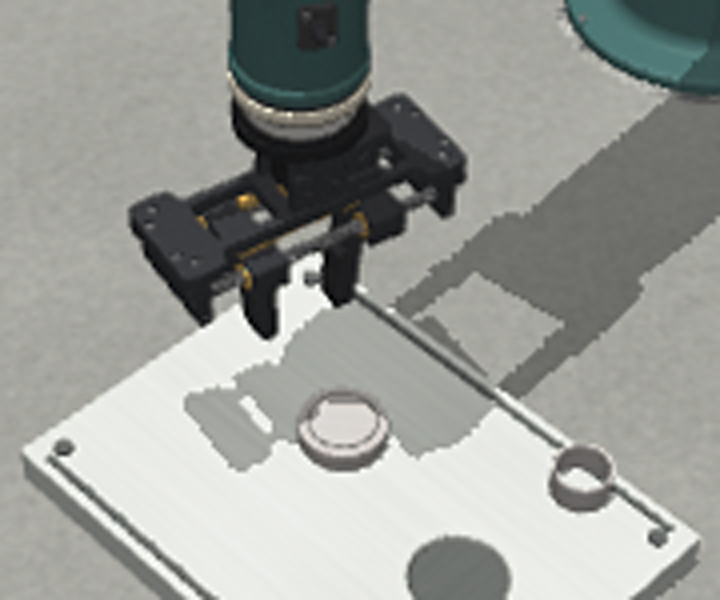

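View pics/top1c.png

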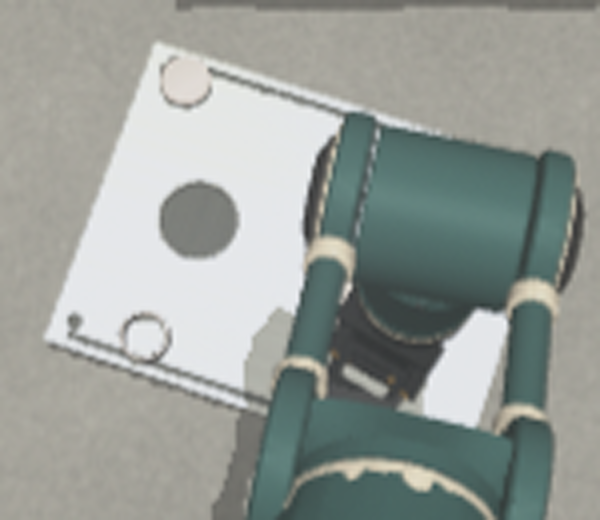

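The scene view shows both fingers behind the die, which sits at crop (343,430), and centred on it. The pocket and the bystanders are unchanged. Next I lower the fingers to bed level.

```bash
python3 -m crank '{"offset":[[0.001,0.020,0.0],[0.003,0.035,0.001],[0.0055,0.048,0.002],[0.0055,0.052,0.003],[0.0055,0.052,0.003],[0.0055,0.052,0.003]],"twist":[[0,0,0],[0,0,0],[0,0,0],[0,0,0],[0,0,0],[0,0,0]]}'
python3 - <<'E'
from h import *
u=u_dir();n=[-u[1],u[0]]
goal([*(die-u*.050),.052],n)
E
```

```text
time: 2.45
tcp_pos: [0.5208, -0.0846, 0.0633]
orientation: [0.682, -0.682, 0.185, -0.187]
force: [-0.1, 1.1, 0.5]
opening: 0.457
t 2.45 P [ 0.5208 -0.0846  0.0633] F [-0.08  1.08  0.48] op 0.457 J [-0.21  0.2   2.09 -0.    0.85  0.32]
off mm [-6.1 11.3 -0.8] twist [-1.9000e-01  1.7972e+02 -6.0000e-02]
off mm [-6.1 11.3 -0.8] twist [-0.04 -0.28  0.12]
```

```bash
python3 -m crank '{"offset":[[-0.003,0.005,0.0],[-0.006,0.010,0.0],[-0.006,0.011,0.0],[-0.006,0.011,0.0],[-0.006,0.011,0.0],[-0.006,0.011,0.0]],"twist":[[0,0,0],[0,0,0],[0,0,0],[0,0,0],[0,0,0],[0,0,0]]}'
python3 - <<'E'
from h import *
u=u_dir();n=[-u[1],u[0]]
goal([*(die-u*.050),.052],n)
E
```

```text
time: 2.95
tcp_pos: [0.5148, -0.0811, 0.0509]
orientation: [0.682, -0.682, 0.186, -0.186]
force: [0.2, -0.2, 0.3]
opening: 0.453
t 2.95 P [ 0.5148 -0.0811  0.0509] F [ 0.18 -0.18  0.32] op 0.453 J [-0.2   0.21  2.11 -0.    0.83  0.33]
off mm [ 0.9 -1.1 -0.7] twist [-3.0000e-02  1.7974e+02 -1.0000e-02]
off mm [ 0.9 -1.1 -0.7] twist [-0.01 -0.26  0.02]
```

```bash
python3 -m crank '{"offset":[[0.0005,-0.001,0.003],[0.001,-0.001,0.006],[0.001,-0.001,0.009],[0.001,-0.001,0.012],[0.001,-0.001,0.015],[0.001,-0.001,0.018],[0.001,-0.001,0.020],[0.001,-0.001,0.022]],"twist":[[0,0,0],[0,0,0],[0,0,0],[0,0,0],[0,0,0],[0,0,0],[0,0,0],[0,0,0]]}'
python3 -m crank '{"offset":[[0,0,0.003],[0,0,0.006],[0,0,0.009],[0,0,0.012],[0,0,0.015],[0,0,0.018],[0,0,0.021],[0,0,0.024]],"twist":[[0,0,0],[0,0,0],[0,0,0],[0,0,0],[0,0,0],[0,0,0],[0,0,0],[0,0,0]]}'
python3 - <<'E'
from h import *
u=u_dir();n=[-u[1],u[0]]
goal([*(poc-u*.0286),.052],n)
for k in("top","scene"):
    p,d=grab_frame(k);cv2.imwrite(f'pics/{k}2.png',p)
    if k=="top":p=p[145:275,215:365]
    else:p=p[100:250,195:375]
    cv2.imwrite(f'pics/{k}2c.png',cv2.resize(p,None,fx=4,fy=4,interpolation=cv2.INTER_CUBIC))
E
```

```text
time: 3.62
tcp_pos: [0.5266, -0.0624, 0.0516]
orientation: [-0.682, 0.682, -0.186, 0.186]
force: [-1.2, -0.2, -0.0]
opening: 0.454
time: 4.28
tcp_pos: [0.539, -0.0417, 0.0517]
orientation: [0.682, -0.682, 0.186, -0.186]
force: [-0.4, -0.1, -1.1]
opening: 0.457
t 4.28 P [ 0.539  -0.0417  0.0517] F [-0.38 -0.06 -1.1 ] op 0.457 J [-0.12  0.24  2.07  0.    0.84  0.41]
off mm [-0.6 -0.3 98.8] twist [  0.   179.74  -0.  ]
off mm [-0.6 -0.3 98.8] twist [-0.   -0.26 -0.  ]
```

View pics/scene2c.png

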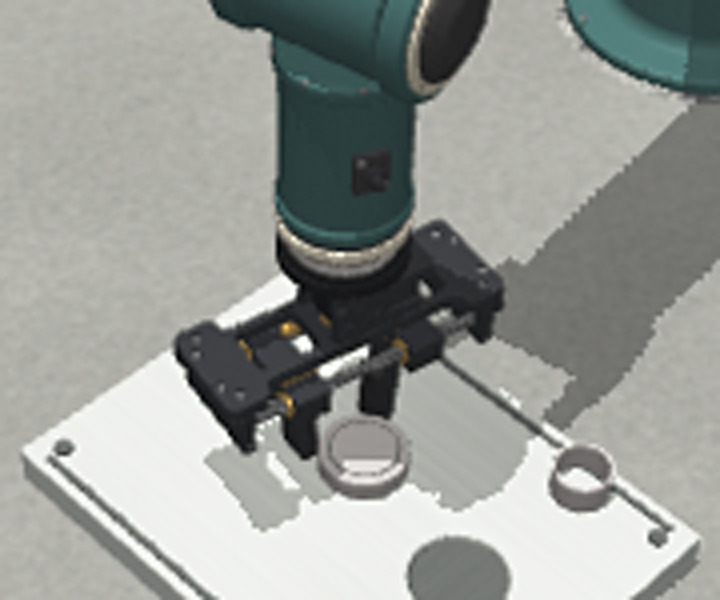

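The die is nestled between the fingers and moving with them. Its ring is at crop (363,448). I'll measure it against the TCP.

```bash
python3 - <<'E'
from h import *
u=u_dir();n=np.array([-u[1],u[0]])
d=plane("scene",195+363.5/4-.5,100+448.5/4-.5,.042)[:2]
s,P,r=st();print(d,"rel tcp along,perp",(d-P[:2])@u,(d-P[:2])@n, "to pocket",(poc-d)@u,(poc-d)@n)
E
python3 -m crank '{"offset":[[0,0,0.003],[0,0,0.006],[0,0,0.009],[0,0,0.012],[-0.0002,0,0.015],[-0.0004,0,0.018],[-0.0006,0,0.021],[-0.0006,0,0.024]],"twist":[[0,0,0],[0,0,0],[0,0,0],[0,0,0],[0,0,0],[0,0,0],[0,0,0],[0,0,0]]}'
python3 -m crank '{"offset":[[0,0,0.003],[0,0,0.006],[0,0,0.009],[0,0,0.012],[0,0,0.015],[0,0,0.018],[0,0,0.021],[0,0,0.024]],"twist":[[0,0,0],[0,0,0],[0,0,0],[0,0,0],[0,0,0],[0,0,0],[0,0,0],[0,0,0]]}'
python3 - <<'E'
from h import *
u=u_dir();n=[-u[1],u[0]]
goal([*(poc-u*.0286),.052],n)
for k in("top","scene"):
    p,d=grab_frame(k);cv2.imwrite(f'pics/{k}3.png',p)
    if k=="top":p=p[145:275,215:365]
    else:p=p[150:300,195:375]
    cv2.imwrite(f'pics/{k}3c.png',cv2.resize(p,None,fx=4,fy=4,interpolation=cv2.INTER_CUBIC))
E
```

```text
[ 0.55477273 -0.01851017] rel tcp along,perp 0.02769626955121533 -0.0018925274649086413 to pocket 0.09945948834394722 0.0021093883909408793
time: 5.05
tcp_pos: [0.5506, -0.0207, 0.0517]
orientation: [-0.682, 0.682, -0.186, 0.186]
force: [-1.3, -0.3, 0.3]
opening: 0.455
time: 5.72
tcp_pos: [0.5628, -0.0, 0.0517]
orientation: [-0.682, 0.682, -0.186, 0.186]
force: [-0.5, -0.3, -0.4]
opening: 0.449
t 5.72 P [ 0.5628 -0.      0.0517] F [-0.53 -0.31 -0.38] op 0.449 J [-0.04  0.27  2.02 -0.    0.85  0.49]
off mm [ 0.  -0.3 50.9] twist [  0.   179.74   0.  ]
off mm [ 0.  -0.3 50.9] twist [ 0.   -0.26 -0.  ]
```

View pics/scene3c.png

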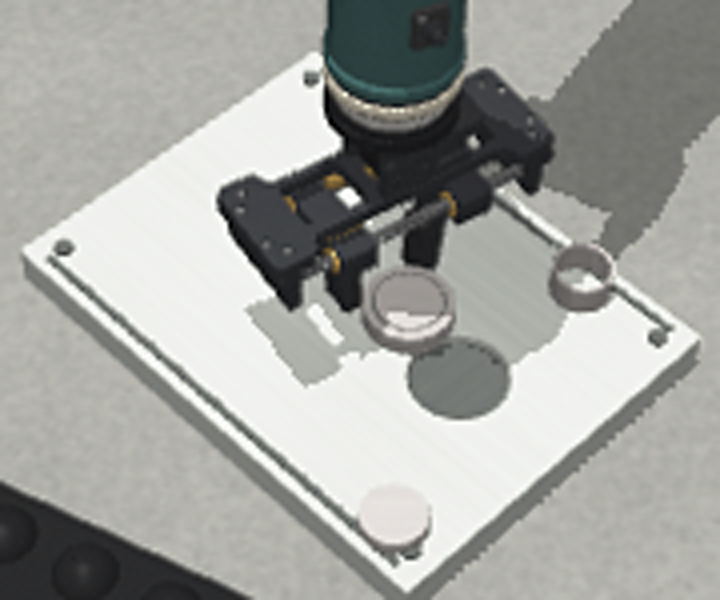

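View pics/top3c.png

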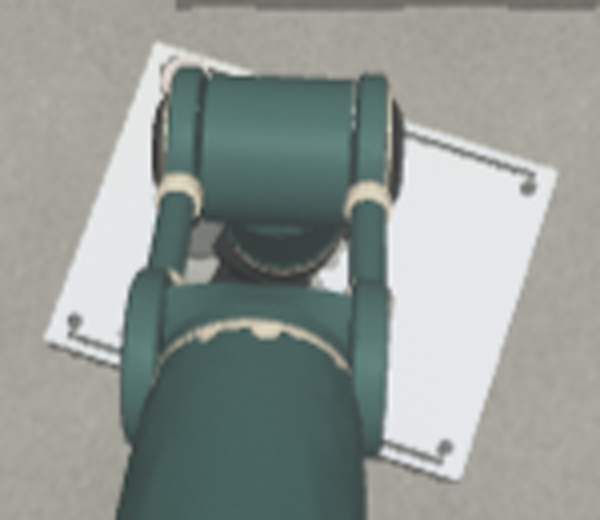

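Run:
```python
from h import *
u=u_dir();n=np.array([-u[1],u[0]])
d=plane("scene",195+409/4-.5,150+301.5/4-.5,.042)[:2];p2=plane("scene",195+459.5/4-.5,150+377.5/4-.5,.026)[:2]
s,P,r=st();print(d,p2,"rel tcp along,perp",(d-P[:2])@u,(d-P[:2])@n, "to pocket",(p2-d)@u,(p2-d)@n)
```

```text
[0.5785915  0.02355861] [0.60395154 0.06938939] rel tcp along,perp 0.028023951809870096 -0.0017252207164216275 to pocket 0.05236672483812471 0.0011479403778682975
```

```bash
python3 -m crank '{"offset":[[0,0,0.003],[0,0,0.006],[-0.0003,0,0.009],[-0.0006,0,0.012],[-0.0009,0,0.015],[-0.0011,0,0.018],[-0.0011,0,0.021],[-0.0011,0,0.024]],"twist":[[0,0,0],[0,0,0],[0,0,0],[0,0,0],[0,0,0],[0,0,0],[0,0,0],[0,0,0]]}'
python3 -m crank '{"offset":[[0,0,0.003],[0,0,0.006],[0,0,0.009],[0,0,0.012],[0,0,0.015],[0,0,0.017],[0,0,0.019],[0,0,0.020]],"twist":[[0,0,0],[0,0,0],[0,0,0],[0,0,0],[0,0,0],[0,0,0],[0,0,0],[0,0,0]]}'
python3 - <<'E'
from h import *
u=u_dir();n=[-u[1],u[0]]
goal([*(poc-u*.0286),.052],n)
for k in("scene",):
    p,d=grab_frame(k);cv2.imwrite(f'pics/{k}4.png',p)
    p=p[170:300,235:365]
    cv2.imwrite(f'pics/{k}4c.png',cv2.resize(p,None,fx=4.5,fy=4.5,interpolation=cv2.INTER_CUBIC))
E
```

```text
time: 6.48
tcp_pos: [0.574, 0.0212, 0.0517]
orientation: [-0.682, 0.682, -0.186, 0.186]
force: [-1.3, -1.2, 0.5]
opening: 0.456
time: 7.15
tcp_pos: [0.5843, 0.0385, 0.0518]
orientation: [0.682, -0.682, 0.186, -0.186]
force: [-1.1, -0.9, -0.3]
opening: 0.453
t 7.15 P [0.5843 0.0385 0.0518] F [-1.11 -0.93 -0.34] op 0.453 J [0.02 0.31 1.97 0.   0.86 0.55]
off mm [ 1.  -0.2  6.7] twist [-2.0000e-02  1.7975e+02 -3.0000e-02]
off mm [ 1.  -0.2  6.7] twist [-0.02 -0.25  0.01]
```

View pics/scene4c.png

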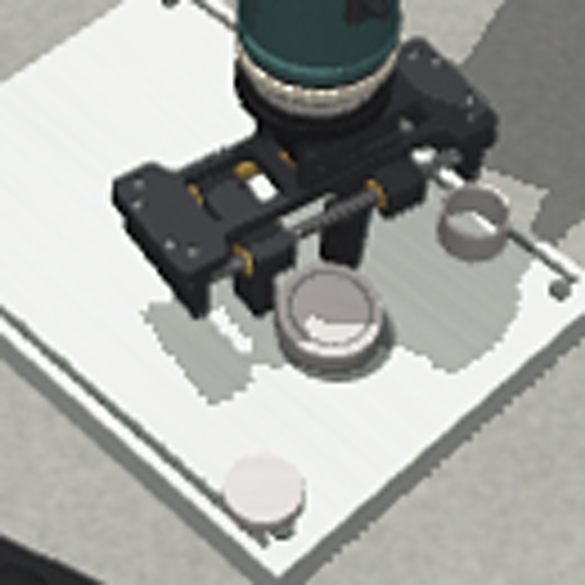

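The die covers most of the pocket, with a dark crescent left on its far side. From here I creep.

```bash
python3 -m crank '{"offset":[[0,0,0.001],[0,0,0.002],[0,0,0.003],[0,0,0.004],[0,0,0.005],[0,0,0.005]],"twist":[[0,0,0],[0,0,0],[0,0,0],[0,0,0],[0,0,0],[0,0,0]]}'
python3 - <<'E'
from h import *
u=u_dir();n=[-u[1],u[0]]
goal([*(poc-u*.0286),.052],n)
for k in("scene",):
    p,d=grab_frame(k);cv2.imwrite(f'pics/{k}5.png',p)
    p=p[170:300,235:365]
    cv2.imwrite(f'pics/{k}5c.png',cv2.resize(p,None,fx=4.5,fy=4.5,interpolation=cv2.INTER_CUBIC))
E
```

```text
time: 7.7
tcp_pos: [0.5866, 0.0427, 0.0516]
orientation: [0.682, -0.682, 0.186, -0.186]
force: [0.1, -1.1, -0.4]
opening: 0.459
t 7.7 P [0.5866 0.0427 0.0516] F [ 0.15 -1.12 -0.39] op 0.459 J [0.03 0.31 1.96 0.   0.86 0.56]
off mm [ 1.1 -0.4  2. ] twist [ 1.0000e-02  1.7975e+02 -1.0000e-02]
off mm [ 1.1 -0.4  2. ] twist [-0.01 -0.25 -0.  ]
```

View pics/scene5c.png

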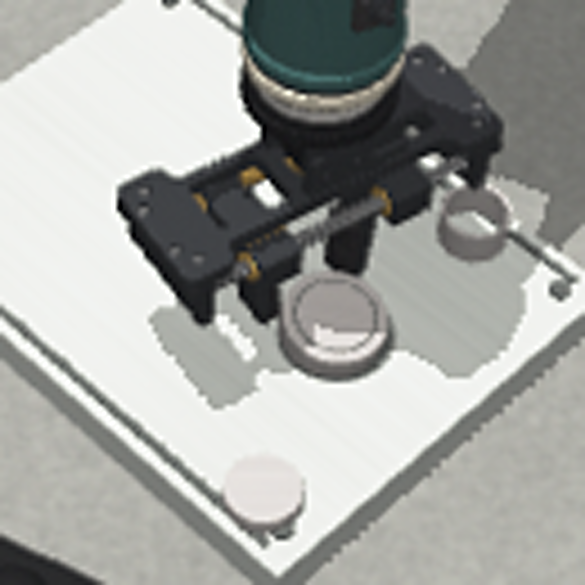

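```bash
python3 -m crank '{"offset":[[0,0,0.0005],[0,0,0.001],[0,0,0.0015],[0,0,0.002],[0,0,0.002]],"twist":[[0,0,0],[0,0,0],[0,0,0],[0,0,0],[0,0,0]]}'
python3 - <<'E'
from h import *
u=u_dir();n=[-u[1],u[0]]
goal([*(poc-u*.0286),.052],n)
for k in("scene",):
    p,d=grab_frame(k);cv2.imwrite(f'pics/{k}6.png',p)
    p=p[205:275,275:345]
    cv2.imwrite(f'pics/{k}6c.png',cv2.resize(p,None,fx=8,fy=8,interpolation=cv2.INTER_CUBIC))
E
```

```text
time: 8.17
tcp_pos: [0.5876, 0.0442, 0.0518]
orientation: [-0.682, 0.682, -0.186, 0.186]
force: [-1.0, -0.6, -0.1]
opening: 0.453
t 8.17 P [0.5876 0.0442 0.0518] F [-1.04 -0.6  -0.05] op 0.453 J [ 0.03  0.32  1.96 -0.    0.86  0.56]
off mm [ 1.1 -0.2  0.1] twist [-1.0000e-02  1.7974e+02  1.0000e-02]
off mm [ 1.1 -0.2  0.1] twist [ 0.   -0.26  0.  ]
```

View pics/scene6c.png

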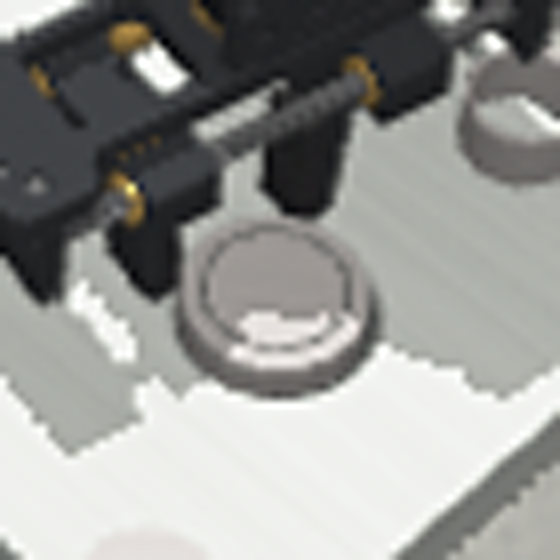

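Run:
```python
from h import *
u=u_dir();n=np.array([-u[1],u[0]])
s,P,r=st()
p2=np.array([.604,.0694])
for z in(.042,.038,.035,.030):
    d=plane("scene",275+279.5/8-.5,205+284.5/8-.5,z)[:2]
    print(z,d,"rel tcp",(d-P[:2])@u,(d-P[:2])@n,"to pocket",(p2-d)@u,(p2-d)@n)
```

```text
0.042 [0.60508141 0.06895879] rel tcp 0.030227772222580253 -0.002598501517562684 to pocket -0.00016291563418080539 0.00115653079437036
0.038 [0.60227079 0.06793088] rel tcp 0.027925131277376912 -0.0006869537275710992 to pocket 0.0021397253110225353 -0.0007550169956212262
0.035 [0.60016283 0.06715995] rel tcp 0.026198150568474316 0.0007467071149227317 to pocket 0.0038667060199251307 -0.0021886778381150565
0.03 [0.59664956 0.06587505] rel tcp 0.023319849386970005 0.0031361418524124577 to pocket 0.00674500720142944 -0.004578112575604782
```

Run:
```python
from h import *
p,d=grab_frame("scene")
c=C["scene"];f=210/np.tan(np.radians(c["fovy"])/2);E=c["extrinsics"]
def W(u,v):
    z=d[v,u];return E[:3,:3]@np.array([(u-c["cx"])/f*z,(v-c["cy"])/f*z,z])+E[:3,3]
for (u,v) in [(300,240),(304,240),(309,240),(314,240),(318,240),(309,235),(309,245),(309,248),(330,240),(320,260),(300,260),(290,270),(293,279)]:print(u,v,W(u,v).round(4))
```

```text
300 240 [0.6137 0.049  0.04  ]
304 240 [0.6086 0.0569 0.0388]
309 240 [0.6028 0.067  0.0383]
314 240 [0.5944 0.0763 0.0342]
318 240 [0.5914 0.085  0.036 ]
309 235 [0.5881 0.0604 0.0362]
309 245 [0.6157 0.073  0.0381]
309 248 [0.6233 0.0766 0.0381]
330 240 [0.5726 0.108  0.0281]
320 260 [0.6317 0.1093 0.0228]
300 260 [0.6553 0.0697 0.0264]
290 270 [0.6922 0.0625 0.0298]
293 279 [0.7151 0.0808 0.0381]
```

```bash
cat >> h.py <<'E'
def fit(name,d,u0,v0,ru,rv):
    c=C[name];f=210/np.tan(np.radians(c["fovy"])/2);E=c["extrinsics"]
    v,u=np.mgrid[0:420,0:560];m=(((u-u0)/ru)**2+((v-v0)/rv)**2<1)&(d>0)
    z=d[m];X=np.c_[(u[m]-c["cx"])/f*z,(v[m]-c["cy"])/f*z,z]@E[:3,:3].T+E[:3,3]
    c0=np.median(X,0);A=np.c_[X[:,:2]-c0[:2],np.ones(len(X))];k=np.linalg.lstsq(A,X[:,2],rcond=None)[0]
    res=X[:,2]-A@k;ok=abs(res)<.004;k=np.linalg.lstsq(A[ok],X[ok,2],rcond=None)[0]
    return c0.round(4),'z %.4f tilt deg %s n %d sd %.4f'%(k[2],np.degrees(k[:2]).round(1),ok.sum(),res[ok].std())
E
python3 - <<'E'
from h import *
d0=np.load('pics/scene0.npy')
print('orig die',fit("scene",d0,280.4,204.7,9,7)); print('bed0',fit("scene",d0,300,260,8,6))
ds=[grab_frame("scene")[1] for _ in range(3)]
for d in ds: print('now',fit("scene",d,309.4,240.1,9,7),'bed',fit("scene",d,300,260,8,6))
E
```

```text
orig die (array([ 0.5426, -0.0385,  0.0437]), 'z 0.0438 tilt deg [ 1.4 -0.8] n 193 sd 0.0017')
bed0 (array([0.6557, 0.07  , 0.027 ]), 'z 0.0270 tilt deg [1.8 0.7] n 139 sd 0.0015')
now (array([0.6019, 0.0677, 0.0372]), 'z 0.0372 tilt deg [2.  1.8] n 192 sd 0.0017') bed (array([0.6554, 0.0697, 0.0271]), 'z 0.0270 tilt deg [1.  2.1] n 138 sd 0.0016')
now (array([0.6028, 0.0679, 0.0371]), 'z 0.0370 tilt deg [1.2 1.4] n 188 sd 0.0015') bed (array([0.6555, 0.0698, 0.0271]), 'z 0.0272 tilt deg [1.8 1.4] n 135 sd 0.0018')
now (array([0.6016, 0.068 , 0.037 ]), 'z 0.0370 tilt deg [ 1.8 -0.5] n 195 sd 0.0016') bed (array([0.6559, 0.0695, 0.0273]), 'z 0.0274 tilt deg [2.  2.7] n 138 sd 0.0017')
```

The die top has dropped 6.7 mm, is now level and sits about 10 mm proud, so it is in the pocket. I back off, lift and close the fingers.

```bash
python3 -m crank '{"offset":[[0,0,-0.003],[0,0,-0.008],[0,-0.010,-0.008],[0,-0.025,-0.008],[0,-0.040,-0.008],[0,-0.040,-0.008],[0,-0.040,-0.008],[0,-0.040,-0.008]],"twist":[[0,0,0],[0,0,0],[0,0,0],[0,0,0],[0,0,0],[0,0,0],[0,0,0],[0,0,0]]}' ; 
python3 -m crank '{"offset":[[0,0,0.007],[0,0,0.014],[0,0,0.021],[0,0,0.028],[0,0,0.034],[0,0,0.036],[0,0,0.036],[0,0,0.036]],"twist":[[0,0,0],[0,0,0],[0,0,0],[0,0,0],[0,0,0],[0,0,0],[0,0,0],[0,0,0]]}' 0 20
python3 - <<'E'
from h import *
u=u_dir();n=[-u[1],u[0]]
goal([.6028,.0683,.0585],n)
for k in("scene",):
    p,d=grab_frame(k);cv2.imwrite(f'pics/{k}7.png',p);print(fit("scene",d,309.4,240.1,9,7))
    p=p[170:300,235:365]
    cv2.imwrite(f'pics/{k}7c.png',cv2.resize(p,None,fx=4.5,fy=4.5,interpolation=cv2.INTER_CUBIC))
E
```

```text
time: 9.08
tcp_pos: [0.5833, 0.0373, 0.0916]
orientation: [0.682, -0.682, 0.186, -0.186]
force: [0.4, 0.6, -0.8]
opening: 0.457
time: 9.75
tcp_pos: [0.6017, 0.0686, 0.0916]
orientation: [-0.682, 0.682, -0.186, 0.186]
force: [0.2, 0.3, 0.2]
opening: 0.003
t 9.75 P [0.6017 0.0686 0.0916] F [0.23 0.28 0.23] op 0.003 J [ 0.07  0.29  1.9  -0.    0.95  0.6 ]
off mm [ 1.1 33.1  0.3] twist [2.0000e-02 1.7977e+02 3.0000e-02]
off mm [ 1.1 33.1  0.3] twist [ 0.02 -0.23 -0.01]
(array([0.6038, 0.0698, 0.0372]), 'z 0.0379 tilt deg [7.  3.1] n 102 sd 0.0023')
```

View pics/scene7c.png

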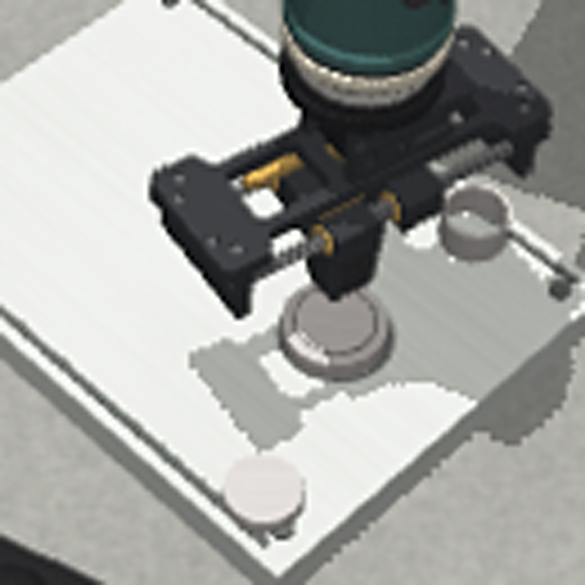

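```bash
python3 -m crank '{"offset":[[0.0005,0.006,0],[0.001,0.013,0],[0.001,0.020,0],[0.001,0.025,0],[0.001,0.028,0],[0.001,0.028,0],[0.001,0.028,0]],"twist":[[0,0,0],[0,0,0],[0,0,0],[0,0,0],[0,0,0],[0,0,0],[0,0,0]]}' ; 
python3 -m crank '{"offset":[[0,0.001,0],[0,0.002,0],[0,0.003,0],[0,0.003,0]],"twist":[[0,0,0],[0,0,0],[0,0,0],[0,0,0]]}'
for i in 1; do :; done
python3 - <<'E'
from h import *
u=u_dir();n=[-u[1],u[0]]
goal([.6028,.0683,.0585],n)
E
```

```text
time: 10.38
tcp_pos: [0.6023, 0.0678, 0.0632]
orientation: [-0.682, 0.682, -0.186, 0.186]
force: [1.5, -0.1, 0.3]
opening: 0.007
time: 10.72
tcp_pos: [0.6027, 0.0679, 0.0607]
orientation: [0.682, -0.682, 0.186, -0.186]
force: [0.1, -0.6, -0.2]
opening: 0.005
t 10.72 P [0.6027 0.0679 0.0607] F [ 0.08 -0.6  -0.2 ] op 0.005 J [0.07 0.33 1.92 0.   0.89 0.6 ]
off mm [-0.1  2.2  0.4] twist [-1.0000e-02  1.7975e+02 -1.0000e-02]
off mm [-0.1  2.2  0.4] twist [-0.   -0.25  0.  ]
```

```bash
python3 -m crank '{"offset":[[0,0.0005,0],[0,0.001,0],[0,0.001,0]],"twist":[[0,0,0],[0,0,0],[0,0,0]]}'
python3 -m crank '{"offset":[[0,0.0005,0],[0,0.0005,0]],"twist":[[0,0,0],[0,0,0]]}'
python3 -m crank '{"offset":[[0,0.0005,0],[0,0.0005,0]],"twist":[[0,0,0],[0,0,0]]}'
```

```text
time: 10.97
tcp_pos: [0.6026, 0.0679, 0.0597]
orientation: [0.682, -0.682, 0.186, -0.186]
force: [-0.5, 0.5, 0.1]
opening: 0.005
time: 11.13
tcp_pos: [0.6026, 0.0679, 0.0591]
orientation: [0.682, -0.682, 0.186, -0.186]
force: [-0.4, 0.5, 1.1]
opening: 0.005
time: 11.3
tcp_pos: [0.6026, 0.0678, 0.0586]
orientation: [-0.682, 0.682, -0.186, 0.186]
force: [-0.6, -0.7, -0.1]
opening: 0.004
```

```bash
for i in 1; do python3 -m crank '{"offset":[[0,0.0005,0],[0,0.0005,0]],"twist":[[0,0,0],[0,0,0]]}' | grep -E "tcp|force"; done
python3 -m crank '{"offset":[[0,0.0005,0],[0,0.0005,0]],"twist":[[0,0,0],[0,0,0]]}' | grep -E "tcp|force"
python3 -m crank '{"offset":[[0,0.0005,0],[0,0.0005,0]],"twist":[[0,0,0],[0,0,0]]}' | grep -E "tcp|force"
```

```text
tcp_pos: [0.6026, 0.0679, 0.0581]
force: [-0.1, 0.7, -0.5]
tcp_pos: [0.6027, 0.0679, 0.058]
force: [-1.3, -0.1, 2.5]
tcp_pos: [0.6027, 0.0678, 0.0578]
force: [-2.1, -0.5, 5.2]
```

```bash
python3 -m crank '{"offset":[[0,0.0005,0],[0,0.0005,0]],"twist":[[0,0,0],[0,0,0]]}' | grep -E "tcp|force"
python3 -m crank '{"offset":[[0,0.0005,0],[0,0.0005,0]],"twist":[[0,0,0],[0,0,0]]}' | grep -E "tcp|force"
python3 -m crank '{"offset":[[0,0.0005,0],[0,0.0005,0]],"twist":[[0,0,0],[0,0,0]]}' | grep -E "tcp|force"
```

```text
tcp_pos: [0.6027, 0.0679, 0.0574]
force: [-2.3, -0.6, 4.9]
tcp_pos: [0.6027, 0.0679, 0.057]
force: [-3.0, 0.2, 5.5]
tcp_pos: [0.6027, 0.0679, 0.0565]
force: [-2.5, -0.8, 5.8]
```

```bash
python3 -m crank '{"offset":[[0,0.0005,0],[0,0.0005,0]],"twist":[[0,0,0],[0,0,0]]}' | grep -E "tcp|force"
python3 -m crank '{"offset":[[0,0.0005,0],[0,0.0005,0]],"twist":[[0,0,0],[0,0,0]]}' | grep -E "tcp|force"
python3 -m crank '{"offset":[[0,0.0005,0],[0,0.0005,0]],"twist":[[0,0,0],[0,0,0]]}' | grep -E "tcp|force"
python3 -m crank '{"offset":[[0,0.0005,0],[0,0.0005,0]],"twist":[[0,0,0],[0,0,0]]}' | grep -E "tcp|force"
```

```text
tcp_pos: [0.6027, 0.0679, 0.056]
force: [-2.1, -0.3, 5.4]
tcp_pos: [0.6027, 0.0679, 0.0555]
force: [-2.7, -0.2, 5.0]
tcp_pos: [0.6027, 0.0679, 0.055]
force: [-3.1, -0.3, 5.6]
tcp_pos: [0.6027, 0.0679, 0.0545]
force: [-2.6, -0.2, 6.8]
```

Run:
```python
from h import *
p,d=grab_frame("scene");cv2.imwrite('pics/scene8.png',p)
p=p[205:275,275:345]
cv2.imwrite('pics/scene8c.png',cv2.resize(p,None,fx=8,fy=8,interpolation=cv2.INTER_CUBIC))
```

```text
(no output)
```

View pics/scene8c.png

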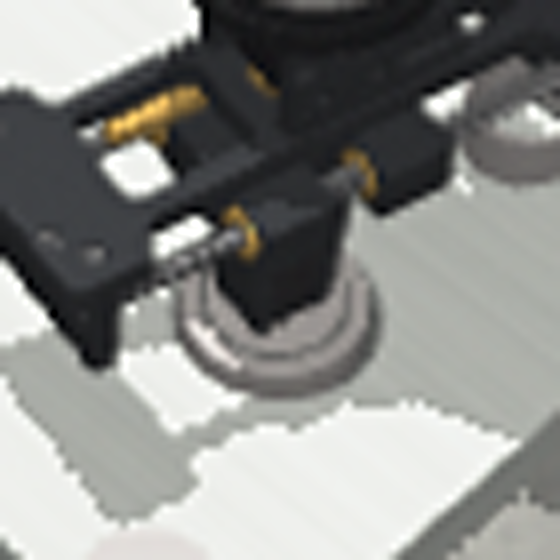

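```bash
cat > tau.py <<'E'
from h import *
s=observe();print('tau',np.round(s['tau'],2),'F',np.round(s['force'],2),'T',np.round(s['torque'],3),'z',round(s['tcp_pos'][2],5))
E
python3 tau.py
python3 -m crank '{"offset":[[0,0,0],[0,0,0]],"twist":[[0,0,0],[0,0,0]]}' | grep -E "tcp|force"; python3 tau.py
python3 -m crank '{"offset":[[0,-0.001,0],[0,-0.0025,0],[0,-0.0025,0],[0,-0.0025,0],[0,-0.0025,0]],"twist":[[0,0,0],[0,0,0],[0,0,0],[0,0,0],[0,0,0]]}' | grep -E "tcp|force"; python3 tau.py
python3 -m crank '{"offset":[[0,0,0],[0,0,0]],"twist":[[0,0,0],[0,0,0]]}' | grep -E "tcp|force"; python3 tau.py
```

```text
tau [-3.000e-02 -4.436e+01 -2.802e+01  7.000e-02 -8.700e-01  0.000e+00] F [-1.87 -1.38  6.55] T [-0.085  0.376  0.015] z 0.05445
tcp_pos: [0.6027, 0.0679, 0.0545]
force: [-2.2, -0.1, 6.2]
tau [-3.000e-02 -4.435e+01 -2.802e+01  7.000e-02 -8.700e-01  0.000e+00] F [-2.19 -0.09  6.22] T [-0.09   0.429 -0.007] z 0.05446
tcp_pos: [0.6026, 0.0679, 0.056]
force: [-0.2, -0.1, -0.1]
tau [ 0.000e+00 -4.733e+01 -2.893e+01  6.000e-02 -4.000e-02  0.000e+00] F [-0.18 -0.07 -0.1 ] T [-0.028 -0.054 -0.024] z 0.05601
tcp_pos: [0.6026, 0.0679, 0.0561]
force: [0.4, 0.4, -0.3]
tau [ 0.000e+00 -4.725e+01 -2.887e+01  6.000e-02 -3.000e-02 -0.000e+00] F [ 0.38  0.45 -0.34] T [-0.027 -0.049  0.027] z 0.05605
```

The joint-torque change, about 2.9 N m on joint 2, agrees with the wrist sensor reading of about 6.2 N. I resume pressing.

```bash
python3 -m crank '{"offset":[[0,0.0005,0],[0,0.001,0],[0,0.0015,0],[0,0.002,0],[0,0.0025,0],[0,0.0025,0]],"twist":[[0,0,0],[0,0,0],[0,0,0],[0,0,0],[0,0,0],[0,0,0]]}' | grep -E "tcp|force"
python3 -m crank '{"offset":[[0,0.0005,0],[0,0.0005,0]],"twist":[[0,0,0],[0,0,0]]}' | grep -E "tcp|force"
python3 -m crank '{"offset":[[0,0.0005,0],[0,0.0005,0]],"twist":[[0,0,0],[0,0,0]]}' | grep -E "tcp|force"
python3 -m crank '{"offset":[[0,0.0005,0],[0,0.0005,0]],"twist":[[0,0,0],[0,0,0]]}' | grep -E "tcp|force"
```

```text
tcp_pos: [0.6027, 0.0678, 0.0543]
force: [-1.7, 0.4, 5.5]
tcp_pos: [0.6027, 0.0678, 0.0539]
force: [-2.3, -0.4, 5.4]
tcp_pos: [0.6027, 0.0679, 0.0535]
force: [-2.5, -0.6, 5.1]
tcp_pos: [0.6027, 0.0679, 0.053]
force: [-3.0, -1.0, 5.8]
```

```bash
python3 -m crank '{"offset":[[0,0.0005,0],[0,0.0005,0]],"twist":[[0,0,0],[0,0,0]]}' | grep -E "tcp|force"
python3 -m crank '{"offset":[[0,0.0005,0],[0,0.0005,0]],"twist":[[0,0,0],[0,0,0]]}' | grep -E "tcp|force"
python3 -m crank '{"offset":[[0,0.0005,0],[0,0.0005,0]],"twist":[[0,0,0],[0,0,0]]}' | grep -E "tcp|force"
python3 -m crank '{"offset":[[0,0.0005,0],[0,0.0005,0]],"twist":[[0,0,0],[0,0,0]]}' | grep -E "tcp|force"
```

```text
tcp_pos: [0.6027, 0.0679, 0.0525]
force: [-2.1, 0.0, 5.9]
tcp_pos: [0.6027, 0.0679, 0.052]
force: [-1.6, -0.1, 6.7]
tcp_pos: [0.6027, 0.0679, 0.0515]
force: [-2.9, 0.1, 6.8]
tcp_pos: [0.6027, 0.0679, 0.0515]
force: [-3.3, -0.9, 9.3]
```

At z 0.0515 the TCP stopped moving and the force began to rise, so this looks like the hard stop.

```bash
python3 -m crank '{"offset":[[0,0.0005,0],[0,0.0005,0]],"twist":[[0,0,0],[0,0,0]]}' | grep -E "tcp|force"
python3 -m crank '{"offset":[[0,0.0004,0],[0,0.0004,0]],"twist":[[0,0,0],[0,0,0]]}' | grep -E "tcp|force"
```

```text
tcp_pos: [0.6028, 0.0679, 0.0515]
force: [-4.8, 0.0, 11.6]
tcp_pos: [0.6028, 0.0679, 0.0514]
force: [-6.3, -0.4, 13.9]
```

```bash
python3 -m crank '{"offset":[[-0.0004,0.0002,-0.0002],[-0.0004,0.0002,-0.0002]],"twist":[[0,0,0],[0,0,0]]}' | grep -E "tcp|force"
python3 -m crank '{"offset":[[-0.0004,0.0002,-0.0002],[-0.0004,0.0002,-0.0002]],"twist":[[0,0,0],[0,0,0]]}' | grep -E "tcp|force"
```

```text
tcp_pos: [0.6027, 0.0679, 0.0514]
force: [-6.1, -1.2, 13.6]
tcp_pos: [0.6027, 0.0679, 0.0514]
force: [-5.0, -0.6, 14.7]
```

```bash
python3 -m crank '{"offset":[[-0.0004,0.0003,-0.0002],[-0.0004,0.0003,-0.0002]],"twist":[[0,0,0],[0,0,0]]}' | grep -E "tcp|force"
python3 -m crank '{"offset":[[-0.0004,0.0003,-0.0002],[-0.0004,0.0003,-0.0002]],"twist":[[0,0,0],[0,0,0]]}' | grep -E "tcp|force"
```

```text
tcp_pos: [0.6027, 0.0679, 0.0514]
force: [-4.6, -1.0, 13.9]
tcp_pos: [0.6026, 0.0679, 0.0514]
force: [-3.6, -0.5, 15.0]
```

```bash
python3 -m crank '{"offset":[[-0.0003,0.0004,-0.0002],[-0.0003,0.0004,-0.0002]],"twist":[[0,0,0],[0,0,0]]}' | grep -E "tcp|force"
python3 -m crank '{"offset":[[-0.0002,0.0003,-0.0001],[-0.0002,0.0003,-0.0001]],"twist":[[0,0,0],[0,0,0]]}' | grep -E "tcp|force"
python3 -m crank '{"offset":[[0,0,0],[0,0,0]],"twist":[[0,0,0],[0,0,0]]}' | grep -E "tcp|force"
```

```text
tcp_pos: [0.6026, 0.0679, 0.0514]
force: [-5.3, -1.6, 16.9]
tcp_pos: [0.6026, 0.0679, 0.0514]
force: [-4.1, -0.9, 17.5]
tcp_pos: [0.6026, 0.0679, 0.0514]
force: [-4.1, -1.7, 17.5]
```

```bash
python3 -m crank '{"offset":[[0,0.0001,0],[0,0.0001,0],[0,0.0001,0],[0,0.0001,0]],"twist":[[0,0,0],[0,0,0],[0,0,0],[0,0,0]]}' | grep -E "tcp|force"
python3 -m crank '{"offset":[[0,0,0],[0,0,0],[0,0,0],[0,0,0]],"twist":[[0,0,0],[0,0,0],[0,0,0],[0,0,0]]}' | grep -E "tcp|force"
python3 -m crank '{"offset":[[0,0,0],[0,0,0],[0,0,0],[0,0,0]],"twist":[[0,0,0],[0,0,0],[0,0,0],[0,0,0]]}' | grep -E "tcp|force"
python3 -m crank '{"offset":[[0,-0.001,0],[0,-0.002,0],[0,-0.003,0],[0,-0.004,0],[0,-0.008,0],[0,-0.016,0],[0,-0.026,0],[0,-0.040,0]],"twist":[[0,0,0],[0,0,0],[0,0,0],[0,0,0],[0,0,0],[0,0,0],[0,0,0],[0,0,0]]}'
python3 -m crank '{"offset":[[0,-0.02,-0.02],[0,-0.04,-0.045],[0,-0.06,-0.08],[0,-0.08,-0.115],[0,-0.09,-0.15],[0,-0.09,-0.18],[0,-0.09,-0.18],[0,-0.09,-0.18]],"twist":[[0,0,0],[0,0,0],[0,0,0],[0,0,0],[0,0,0],[0,0,0],[0,0,0],[0,0,0]]}'
python3 - <<'E'
from h import *
d0=np.load('pics/top0.npy')
for k,f in(("top",4),("scene",4)):
    p,d=grab_frame(k);cv2.imwrite(f'pics/{k}9.png',p)
    if k=="top":
        p=p[145:275,215:365]
        print('top die',fit("top",d,264.5,198,6,6),'bed',fit("top",d,285,190,6,6))
    else:
        print('die',fit("scene",d,309.4,242,9,7),'bed',fit("scene",d,300,263,7,5))
        p=p[155:305,195:375]
    cv2.imwrite(f'pics/{k}9c.png',cv2.resize(p,None,fx=4,fy=4,interpolation=cv2.INTER_CUBIC))
E
```

```text
tcp_pos: [0.6026, 0.0679, 0.0514]
force: [-3.5, -1.9, 18.0]
tcp_pos: [0.6026, 0.0679, 0.0514]
force: [-4.1, -2.0, 17.6]
tcp_pos: [0.6026, 0.0679, 0.0514]
force: [-4.6, -0.9, 17.4]
time: 18.6
tcp_pos: [0.5992, 0.0679, 0.0872]
orientation: [-0.682, 0.683, -0.187, 0.185]
force: [0.0, -0.1, 0.5]
opening: 0.002
time: 19.27
tcp_pos: [0.5086, -0.0882, 0.1786]
orientation: [0.682, -0.682, 0.186, -0.187]
force: [0.5, 0.8, 0.0]
opening: 0.005
top die (array([0.6068, 0.0685, 0.0305]), 'z 0.0307 tilt deg [ 1.1 -2.3] n 101 sd 0.0020') bed (array([0.6327, 0.0047, 0.0269]), 'z 0.0271 tilt deg [-1.   0.3] n 102 sd 0.0019')
die (array([0.6016, 0.0685, 0.0308]), 'z 0.0308 tilt deg [0.5 1. ] n 186 sd 0.0017') bed (array([0.6623, 0.0734, 0.0272]), 'z 0.0269 tilt deg [0.7 0.1] n 103 sd 0.0017')
```

View pics/scene9c.png

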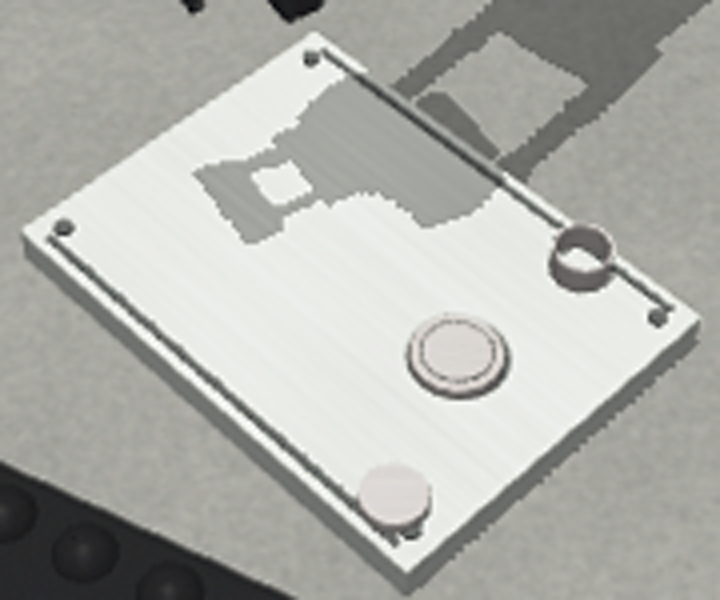

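View pics/top9c.png

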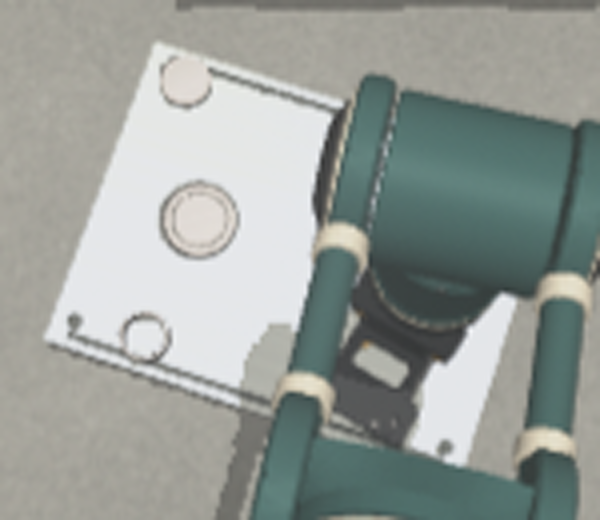

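The die sits flat and concentric in the pocket at scene crop (458,355). Both cameras put its top about 3.6 mm proud. The small die (395,494) and cutter (583,250) haven't moved.

```bash
python3 -m crank '{"offset":[[0,0,0],[0,0,0],[0,0,0],[0,0,0]],"twist":[[0,0,0],[0,0,0],[0,0,0],[0,0,0]]}'; python3 -c "
from rig import *
print(sign_off())"
```

```text
time: 19.7
tcp_pos: [0.5092, -0.0864, 0.1771]
orientation: [0.682, -0.682, 0.186, -0.185]
force: [0.6, -0.4, 0.2]
opening: 0.008
the job is handed in; nothing more can be done
None
```

The wide die is in the pocket, pressed down to the pad's hard stop and released. I handed the job in at 19.7 s; sign-off gives no verdict.

- **Pushing:** I pushed it with two half-open fingers, at about 1–2 N, until it dropped 6–7 mm and lay level.
- **Pressing:** I pressed its centre with the closed fingers. The pad gave at about 5–6 N, a little under the 8 N you stated, and the joint torques confirmed the force reading. It moved about 6.5 mm and stopped. From there the force rose from about 7 to 17.5 N with almost no further movement (about 0.1 mm).
- **Hold:** I held about 17.5 N for just over a second. The highest reading was 18.0 N straight down, about 18.5 N including sideways force.
- **Sideways force:** About 4 N of sideways force stayed on the die during the hold. I had shifted the tool to ease it from about 6 N, and it did not go away completely.
- **Brief lift:** Partway through pressing I lifted about 1.5 mm off the die for a moment to check the force reading, then carried on.
- **Last checks:** Both cameras show the die concentric in the pocket and flat, within depth noise. Its top is about 3.6 mm above the bed. The small die and cutter ring are where they started, and the robot is clear with no contact force. I did not measure the bowl, jar, spatula and tin again, but the arm stayed away from them.

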